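# Stand up the spacer and hold a slat against the fence

## Task

Stand the fallen yellow wooden spacer upright on its foot on the bare table and let go of it. Then take it again, slide it upright, foot down and flat side to the slat, into the gap near the middle of the one tray whose gap is wide enough for it, and with it push that tray's loose slat flush against the blue fence. Finish while still gripping the spacer and holding the slat pressed firmly to the fence; leave the other tray and its slat, the glue bottle, the marker case and the pile of sticks alone.

Things in the scene. Friction and masses are not known exactly. Their poses are not given: they have to be found in the camera images.
- spacer_mid (a point): centre of the spacer, a yellow-painted wooden block with a red band near its head, 80 long x 20 thick x 50 mm wide, about 60 g. Axes: x along its length from foot to head, y through the 20 mm thickness, z across the 50 mm width. It starts toppled on a narrow side (z up, x level, centre 25 mm above the table); upright, x points up and the centre is 40 mm above the table
- spacer_foot (a point): middle of the spacer's foot face (50 x 20 mm), 40 mm from the centre towards -x; axes as spacer_mid
- tray_a: one of two outwardly alike fixed glue-up trays: green base 130 (x) x 150 (y) x 6 mm; origin: centre of its underside, z up. Blue fence along its +y edge (inner face y = +63 mm, top z = 26 mm); on the -y side a brown rail (top z = 24 mm) and two slats glued down against it (tops z = 21 mm). A loose slat lies between that glued row and the fence
- tray_a_edge (a point): point of tray_a: on the tray floor (z = 6 mm), middle of the glued row's open edge; axes as the tray's. From here a free gap runs towards +y up to the loose slat; only one of the two trays has a gap wide enough for the spacer
- tray_b: the other of two outwardly alike fixed glue-up trays: green base 130 (x) x 150 (y) x 6 mm; origin: centre of its underside, z up. Blue fence along its +y edge (inner face y = +63 mm, top z = 26 mm); on the -y side a brown rail (top z = 24 mm) and two slats glued down against it (tops z = 21 mm). A loose slat lies between that glued row and the fence
- tray_b_edge (a point): point of tray_b: on the tray floor (z = 6 mm), middle of the glued row's open edge; axes as the tray's. From here a free gap runs towards +y up to the loose slat; only one of the two trays has a gap wide enough for the spacer
- tray_a_fence: the blue fence of tray_a, 130 x 12 x 20 mm, fixed; origin at its centre, 69 mm from the tray's origin towards +y and 16 mm above the table
- slat_a_mid (a point): centre of the loose slat in tray_a: pine, 110 (its x, along the fence) x 40 (its y) x 15 mm, lying flat on the tray's floor (its centre 13.5 mm above the table), a few mm short of the fence and about square to it, free to slide; about 35 g
- slat_a: the same loose slat of tray_a; origin at the centre of its underside, axes as slat_a_mid
- slat_b_mid (a point): centre of the loose slat in tray_b: pine, 110 (its x, along the fence) x 40 (its y) x 15 mm, lying flat on the tray's floor (its centre 13.5 mm above the table), a few mm short of the fence and about square to it, free to slide; about 35 g
- glue_mid (a point): bystander: white glue bottle, 48 mm diameter, 120 mm tall, upright; half-way up its axis
- markers: bystander: flat open case of marker pens, 150 x 170 x 20 mm; origin at the centre of its underside
- pile_mid (a point): bystander: pile of short pine sticks, about 122 x 102 x 33 mm; its centre
- spacer: the spacer again; origin at the middle of the narrow side it starts on (25 mm from the centre towards -z), axes as spacer_mid
Things that resemble listed ones, but are neither listed nor needed, are in the scene too. What is shaped like the tray_a but orange or red is not meant.

How it is judged (in metres and radians):
On the way, in this order (a step that is already met when the one before it is completed fails the run):
1. the spacer stands upright on its foot on the table, let go (angle between spacer's own x axis and vertical below 0.1 rad and height (world z) of spacer_foot below 0.004 m and contact force between the fingers and spacer below 0.1 N), for 0.2 s.
2. the spacer is down in the wide gap, between the glued row and the loose slat (z of spacer_foot in the frame of tray_a below 0.014 m and x of spacer_foot in the frame of tray_a between -0.035 and 0.035 m and y of spacer_foot in the frame of tray_a above -0.005 m and y of spacer_foot in the frame of slat_a_mid below -0.024 m and angle between spacer's own x axis and vertical below 0.15 rad), for 0.1 s.
At the end, for the whole second after the job is handed in: Spacer gripped, upright and square to the slat within 0.15 rad, foot under 8 mm off the wide-gap tray's floor and within 35 mm of its middle; through it the slat is pressed on the fence with over 2 N, flush within 1.5 mm and 0.02 rad, flat on the tray; the robot does not touch the slat (all of step 2 and angle between the y axis of spacer and the y axis of tray_a, either way round below 0.15 rad and y of slat_a_mid in the frame of tray_a above 0.0415 m and z of slat_a_mid in the frame of tray_a below 0.0165 m and angle between the x axis of slat_a and the x axis of tray_a, either way round below 0.02 rad and contact force between slat_a and tray_a_fence above 2 N and contact force between spacer and slat_a above 2 N and contact force between the fingers and spacer above 2 N and contact force between each of the arm, the fingers and slat_a below 0.5 N); the arm keeps its last pose, push and grip.
It fails at once if the tray with the narrow gap is pushed on, or its slat shifted by more than 5 mm (distance of slat_b_mid from where it was at the start of the episode above 0.005 m or contact force between any of spacer, the arm, the fingers and tray_b above 2 N).
It fails at once if the glue bottle, marker case or pile of sticks is shifted by more than 15 mm (distance of any of glue_mid, markers, pile_mid from where it was at the start of the episode above 0.015 m).
It also fails if it takes over 66 s, if anything falls off the work surface, if the arm or the gripper's body presses on something with over 40 N, if the wrist force passes 120 N, or if a joint passes its speed limit or range.

## Robot

A 6-joint arm with a two-finger parallel gripper is mounted at the origin on the work surface. World frame = base frame: x ahead of the robot, y to its left, z up, the work surface at z = 0. Lengths are in mm, angles in degrees, forces in N, time in s.
With the tool pointing down it reaches from about 300 to 850 mm from the base axis. Payload 4.2 kg.
Tool frame: the origin (TCP) lies between the finger pads; the fingertips stand ahead of it and the grasp point (between the pads) lies 8 mm behind it (env.tip_reach is the x of the fingertips in the tool frame, in mm); x points along the fingers, y is the direction in which the jaws open and shut, and the axes are right-handed (so a half turn about x gives the same grasp; the last joint's range is limited). The gripper opens to 91 mm and grips with 3 to 60 N. Pads are 32 mm wide; open, the fingers measure 118 mm over their backs; the gripper's body (76 mm by 178 mm) begins 60 mm behind the grasp point.
Start: joints at [-69.958, 18.312, 89.639, -0, 72.044, -1.146], TCP at [207.825, -536.144, 224.976] pointing down, gripper open.
Joint ranges: [-177.97, 177.97], [-48.28, 115.42], [12.27, 149.76], [-77.06, 257.06], [2.81, 150.46], [-146.56, 146.56]. Speed limits (degrees/s): [147.25, 147.25, 180, 180, 180, 180].

## Interface

Orientations are given as [roll, pitch, yaw] about the fixed x, y, z axes, in that order (R = Rz(yaw) Ry(pitch) Rx(roll)).
In Python, from workcell import env, cams gives the robot as it stands.
- The arm moves only by the tool arm_command, never from a script. Its argument "deltas" is a list of rows, each a list of 3 entries, a list of its own where there are three numbers: the opening, from 0 (shut) to 1 (fully open), then the shift along the world's x, y, z in mm, then the turn about the world's z in rad. A call has 1 to 20 rows; each row is the pose to reach, as a shift and turn from the pose commanded when the call began; what a row does not reach only later rows make up. A row lasts 1/10 s, in which the tool goes at most 50 mm and 8.59 degrees, less where a joint would pass 70% of its speed; a pose out of reach is approached as far as the arm can. A call with a gripper value outside its range is refused whole. The fingers move at their own pace and stop on an object; "grip_force" is the grip in N (left out, the last holds). Time passes only in rows, so rows that repeat a pose let the fingers close. It gives the time, the measured TCP pose, the force and the opening at its end, in the units of the state.
- env.state(): the state, without advancing time (a new reading comes with each control period).
- cams.grab_frame(name): name is "scene" or "top" or "wrist"; returns a dict with "img" (420x560x3 uint8, red, green, blue), "K" (3x3 intrinsics, pixels), "dist" ([k1, k2, p1, p2, k3] as OpenCV has them; the pictures are not rectified), "rvec" (rotation vector, rad) and "tvec" (3), from world to camera coordinates, as OpenCV has them. Camera axes: x right, y down, z forward; pixel columns grow to the right and rows downward; lengths in mm; the calibration is good to about 2 mm. A picture is of the moment at which its call begins. There is no depth.
- env.job_done(): hands the job in, once; it reports no verdict.
Trained networks look in a picture, given as the dict that the camera call returned (one of the last four; its "shot" number tells which), for a name from the list of things; names that differ only in an ending like _2 or _b are one class to them, and where a whole thing is asked for, a point or a joint stands for the part that bears it (a point fixed in the world has none). Each returns a list of dicts, best first, with "conf" (0 to 1); they miss things now and then, are a little off and sometimes report something else, mostly with a low value. They report only what shows in the picture. A call takes as long as a camera call. They do not tell look-alikes from the thing itself.
- cams.silhouettes(picture, name): "region" (420x560 bool, what is visible of it) and "centre" ([column, row] in pixels, amid what is visible of it).
The state is a dict: "time_s": time; "qpos": joint angles; "qvel": joint speeds; "effort": joint torques, N m; "ee_pos": TCP position; "ee_rot": TCP orientation; "force": force on the tool from outside, world axes, zero at the start; "torque": the same for the moment, N m; "gripper_width": finger opening in mm.
Only numpy, scipy, OpenCV 4.12 (cv2) and the standard library are available. Lean on these libraries where they do the work, as an engineer would, in place of code of your own. Each camera call takes 0.05 s, during which the arm holds its last target.

## Working session

There is one attempt and no reset: what is moved stays moved. The work goes in short steps, Python scripts to look and compute and a tool call to move; the robot and the scene stay as the last step left them, time stands still between calls to the robot, and variables do not carry over. Pictures are saved under pics/ and viewed, and the job is handed in when it is done.

Besides the shell and the picture viewer there is one more tool, called after "Request:" in YAML: its name, and indented under it one key for each argument. arm_command: Moves the arm, as the interface text tells. Its arguments: {"type":"object","properties":{"deltas":{"type":"array","items":{"type":"array"}},"grip_force":{"type":"number"}},"required":["deltas"]}

```bash
mkdir -p pics; ls; cat > h.py <<'E'
import numpy as np, cv2
from workcell import env, cams
def ray(f,uv):
    R,_=cv2.Rodrigues(np.array(f["rvec"],float)); t=np.array(f["tvec"],float).reshape(3)
    p=cv2.undistortPoints(np.array(uv,float).reshape(-1,1,2),np.array(f["K"],float),np.array(f["dist"],float)).reshape(-1,2)
    d=np.c_[p,np.ones(len(p))]@R
    return -R.T@t,d
def onz(f,uv,z):
    c,d=ray(f,uv); s=(z-c[2])/d[:,2]
    return c+d*s[:,None]
def proj(f,P):
    return cv2.projectPoints(np.array(P,float).reshape(-1,1,3),np.array(f["rvec"],float),np.array(f["tvec"],float),np.array(f["K"],float),np.array(f["dist"],float))[0].reshape(-1,2)
def save(f,n): cv2.imwrite("pics/"+n,cv2.cvtColor(f["img"],cv2.COLOR_RGB2BGR))
E
python3 - <<'E'
from h import *
print(env.state(), env.tip_reach)
import pickle
for n in ["top","scene"]:
    f=cams.grab_frame(n); save(f,n+"0.png"); pickle.dump(f,open(n+"0.pkl","wb"))
    print(n,cv2.Rodrigues(np.array(f["rvec"],float))[0].round(2).tolist(),ray(f,[[280,210]])[0].round(0))
    for t in ["spacer","tray_a","slat_a","tray_a_fence"]:
        for r in cams.silhouettes(f,t):
            print(t,r["conf"],np.round(r["centre"],1),r["region"].sum())
E
```

```text
pics
{'time_s': 0.0, 'qpos': array([-6.99564119e+01,  1.83515302e+01,  8.97053284e+01,  3.10961464e-04,
        7.20433322e+01, -1.14488136e+00]), 'qvel': array([ 0.02718002, -0.00570521,  0.06259175, -0.02097225, -0.01741843,
        0.00078014]), 'effort': array([ 1.31067907e-03, -4.12454760e+01, -2.31971633e+01,  7.29141897e-02,
        4.56155010e-02, -1.34737538e-04]), 'ee_pos': array([ 207.67532578, -535.67696709,  224.12867203]), 'ee_rot': array([-91.31395116,  89.89980869, 109.87442213]), 'force': array([-0.9141275 , -0.00776742,  0.26070849]), 'torque': array([ 0.03412696,  0.00164456, -0.00200718]), 'gripper_width': 91.35840174413737} 11.0
top [[0.05, -1.0, -0.0], [-0.97, -0.05, -0.22], [0.22, 0.01, -0.98]] [ 306.  -16. 1443.]
spacer 0.48 [273.7 274.4] 294
tray_a 0.97 [239.8 197.8] 1743
tray_a 0.91 [418.1 168.2] 2238
tray_a 0.68 [348.3 211.4] 1851
tray_a 0.67 [346.7 284.6] 2525
tray_a 0.33 [220.3 198.3] 563
slat_a 0.19 [430.6 253.2] 3080
tray_a_fence 0.78 [318.4 274.5] 248
tray_a_fence 0.76 [317.8 210.8] 152
tray_a_fence 0.61 [393.7 162.4] 231
scene [[0.58, 0.82, 0.0], [0.7, -0.49, -0.52], [-0.42, 0.3, -0.85]] [1076. -357. 1032.]
spacer 0.47 [346.9 193.3] 645
tray_a 0.93 [334.6 205.1] 1869
tray_a 0.65 [326.9 263.5] 516
tray_a 0.6 [189.5 356.4] 4074
tray_a 0.59 [229.4 263.4] 2334
slat_a 0.87 [246.7 246.2] 647
slat_a 0.2 [334.6 206.3] 1877
tray_a_fence 0.69 [255.6 237.7] 261
tray_a_fence 0.58 [221.1 340. ] 292
```

View pics/top0.png

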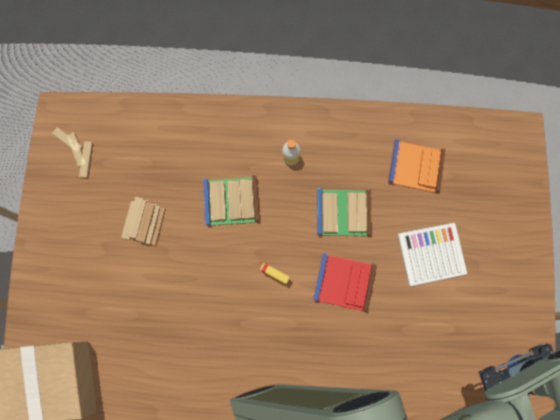

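View pics/scene0.png

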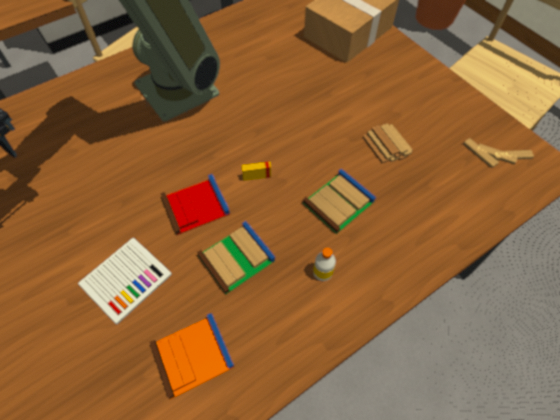

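```bash
python3 - <<'E'
import cv2
a=cv2.imread("pics/top0.png")[120:350,180:480]; cv2.imwrite("pics/top0z.png",cv2.resize(a,(780,598),interpolation=cv2.INTER_CUBIC))
a=cv2.imread("pics/scene0.png")[150:420,100:460]; cv2.imwrite("pics/scene0z.png",cv2.resize(a,(792,594),interpolation=cv2.INTER_CUBIC))
E
```

```text
(no output)
```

View pics/top0z.png

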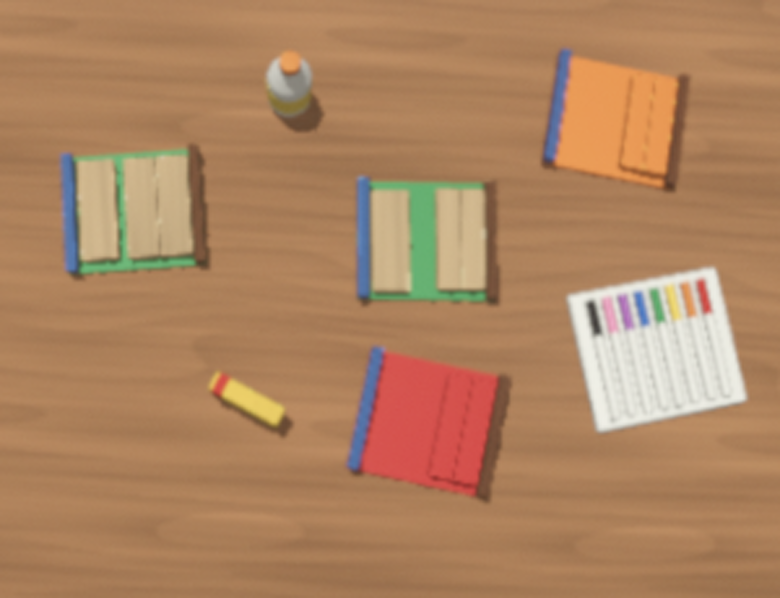

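View pics/scene0z.png

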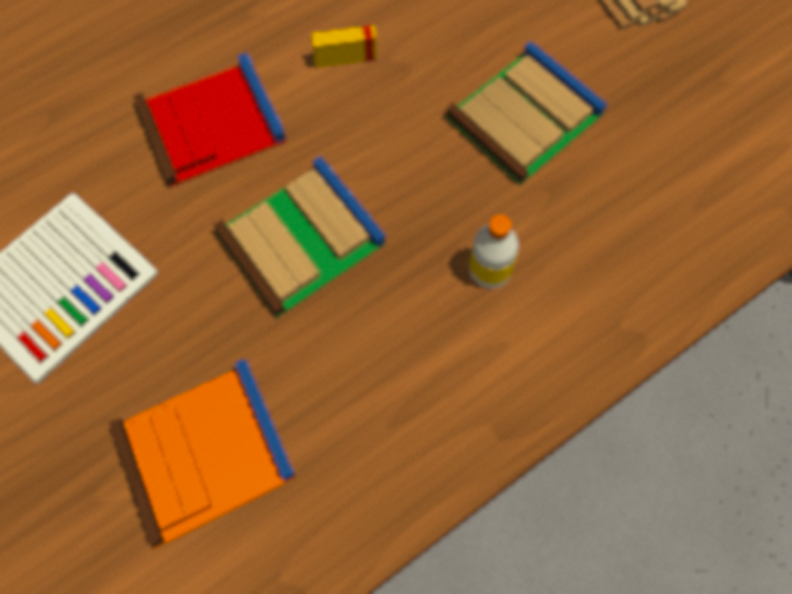

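The top view shows the toppled yellow spacer at about (276,274), its red head end at upper left (265,267). The wide-gap tray is the green one at (344,213). The narrow-gap tray is at (231,201). I'll get coarse positions first.

```bash
python3 - <<'E'
from h import *
import pickle
f=pickle.load(open("top0.pkl","rb")); g=pickle.load(open("scene0.pkl","rb"))
s=lambda x,y:[180+x/2.6,120+y/2.6]
print("head/foot top face mid",onz(f,[s(222,382),s(275,415)],50).round(0))
c=[s(369,180),s(486,181),s(489,300),s(368,300)]
print("base corners",onz(f,c,6).round(0))
print("fence top ends",onz(f,[s(363,178),s(364,299)],26).round(0))
print("rail",onz(f,[s(491,181),s(492,300)],24).round(0))
print("glue",onz(f,[s(290,60)],120).round(0))
t=lambda x,y:[100+x/2.2,150+y/2.2]
print("fence top scene",onz(g,[t(320,162),t(380,240)],26).round(0))
print("spacer scene topface",onz(g,[t(316,38),t(374,33)],50).round(0))
w=cams.grab_frame("wrist"); save(w,"wrist0.png")
print(ray(w,[[280,210]])[0], env.state()["ee_pos"])
E
```

```text
head/foot top face mid [[454.  42.  50.]
 [423. -14.  50.]]
base corners [[ 688. -105.    6.]
 [ 693. -234.    6.]
 [ 560. -239.    6.]
 [ 554. -108.    6.]]
fence top ends [[ 684.  -97.   26.]
 [ 552. -103.   26.]]
rail [[ 688. -237.   24.]
 [ 557. -240.   24.]]
glue [[782. -13. 120.]]
fence top scene [[565. -97.  26.]
 [689. -97.  26.]]
spacer scene topface [[425. -10.  50.]
 [460.  54.  50.]]
[ 282.68312553 -507.8016578   384.55796282] [ 207.83461276 -536.13416143  224.95599568]
```

View pics/wrist0.png

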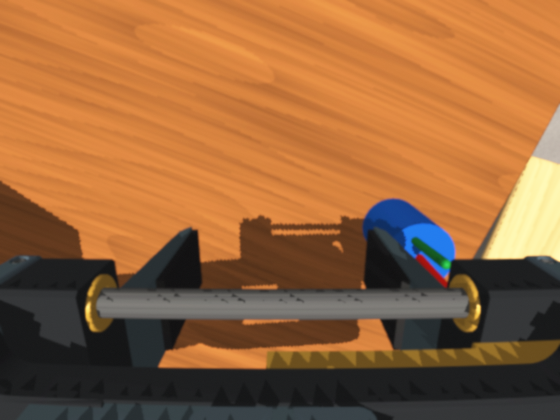

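The wrist view shows the fingers over bare table, with a pen cup at (405,230), and the work area out of view.

```bash
python3 - <<'E'
from h import *
from scipy.spatial.transform import Rotation as R
s=env.state(); M=R.from_euler("xyz",s["ee_rot"],degrees=True).as_matrix(); print(M.round(3)); print("jaw ang",np.degrees(np.arctan2(M[1,1],M[0,1])))
w=cams.grab_frame("wrist"); c,d=ray(w,[[280,210]]); print("cam in tool",(M.T@(c-s["ee_pos"])).round(1), (M.T@d[0]).round(3)); print(s["qpos"].round(1))
E
```

```text
[[ 0.     0.361 -0.932]
 [-0.    -0.932 -0.361]
 [-1.     0.    -0.   ]]
jaw ang -68.81236594388405
cam in tool [-159.6    0.6  -80. ] [ 0.955 -0.007  0.296]
[-70.   18.3  89.6   0.   72.   -1.1]
```

Request:
arm_command:
  deltas:
    - [1, [213, 518, 25], 0.695]
    - [1, [213, 518, 25], 0.695]
    - [1, [213, 518, 25], 0.695]
    - [1, [213, 518, 25], 0.695]
    - [1, [213, 518, 25], 0.695]
    - [1, [213, 518, 25], 0.695]
    - [1, [213, 518, 25], 0.695]
    - [1, [213, 518, 25], 0.695]
    - [1, [213, 518, 25], 0.695]
    - [1, [213, 518, 25], 0.695]
    - [1, [213, 518, 25], 0.695]
    - [1, [213, 518, 25], 0.695]
    - [1, [213, 518, 25], 0.695]
    - [1, [213, 518, 25], 0.695]
    - [1, [213, 518, 25], 0.695]
    - [1, [213, 518, 25], 0.695]

```text
time_s: 2.2
ee_pos: [420.4, -19.5, 249.9]
ee_rot: [2.5, 90.0, -116.7]
force: [-0.6, 0.7, -0.2]
gripper_width: 91.2
```

```bash
python3 - <<'E'
from h import *
import pickle
print(env.state()["ee_pos"],env.state()["qpos"].round(1))
w=cams.grab_frame("wrist"); save(w,"wrist1.png"); pickle.dump(w,open("w1.pkl","wb"))
E
```

```text
[420.38241543 -19.46344255 249.93828773] [ -4.2   3.2 105.3  -0.   71.5  24.9]
```

View pics/wrist1.png

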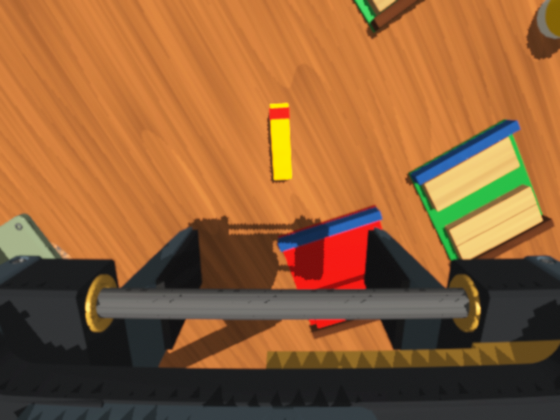

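The wrist view shows the spacer at (281,142), head up at (279,108), and the wide-gap tray at (480,195) with its blue fence from (414,178) to (518,126). Next I'll fit the spacer's pose and zoom in on the tray.

```bash
cat > fit.py <<'E'
from h import *
from scipy.optimize import minimize
def hullmask(f,P):
    m=np.zeros((420*4,560*4),np.uint8); p=proj(f,P)
    h=cv2.convexHull(((p+0.5)*4).astype(np.int32)); cv2.fillConvexPoly(m,h,255)
    return cv2.resize(m,(560,420),interpolation=cv2.INTER_AREA)/255.
def fitbox(f,mask,x0,size,zc):
    S=np.array([[a,b,c] for a in(-.5,.5) for b in(-.5,.5) for c in(-.5,.5)])*size
    m=mask.astype(float)
    def cost(v):
        c,s=np.cos(v[2]),np.sin(v[2]); R=np.array([[c,-s,0],[s,c,0],[0,0,1]])
        return np.abs(hullmask(f,S@R.T+[v[0]*100,v[1]*100,zc])-m).sum()
    b=None
    for st in (0.1,0.03):
        x=x0 if b is None else b.x
        sim=np.vstack([x]+[np.array(x)+st*np.eye(3)[i] for i in range(3)])
        b=minimize(cost,x,method="Nelder-Mead",options=dict(initial_simplex=sim,xatol=1e-4,fatol=.05))
    return [b.x[0]*100,b.x[1]*100,np.degrees(b.x[2])],b.fun,m.sum()
def ymask(f,lo=(12,150,90),hi=(38,255,255)):
    h=cv2.cvtColor(f["img"],cv2.COLOR_RGB2HSV)
    return h
E
python3 - <<'E'
from fit import *
import pickle
w=pickle.load(open("w1.pkl","rb"))
im=w["img"].astype(int); R,G,B=im[...,0],im[...,1],im[...,2]
roi=np.zeros(R.shape,bool); roi[95:190,262:300]=1
print(im[140,281],im[112,281],im[140,255])
m=roi&(((R>130)&(G>0.75*R)&(B<0.4*R))|((R>120)&(G<0.25*R)))
print(m.sum()); cv2.imwrite("pics/m1.png",cv2.resize((m[90:200,250:310]*255).astype(np.uint8),None,fx=5,fy=5))
print(fitbox(w,m,[4.4,.17,np.radians(61)],[80,20,50],25))
a=w["img"][100:270,390:560,::-1]; cv2.imwrite("pics/w1z.png",cv2.resize(a,(595,595),interpolation=cv2.INTER_CUBIC))
E
```

```text
[254 238   0] [248  37  28] [211 127  61]
1341
([np.float64(440.23473259661756), np.float64(18.363957272574996), np.float64(63.99459681234361)], np.float64(137.18039215686275), np.float64(1341.0))
```

View pics/w1z.png

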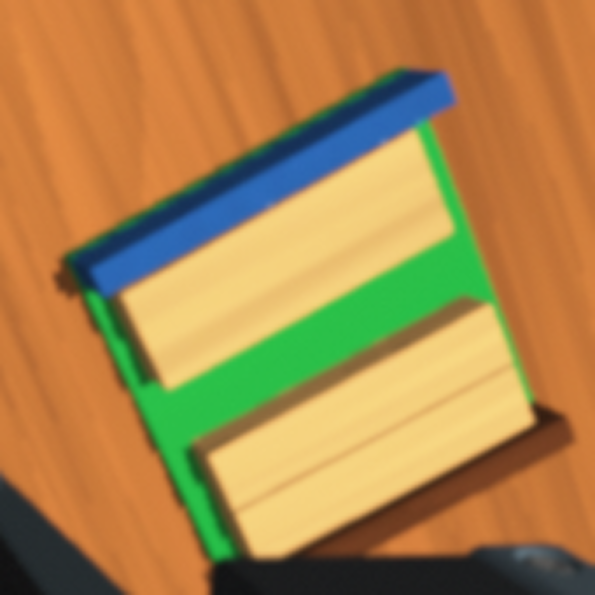

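View pics/m1.png

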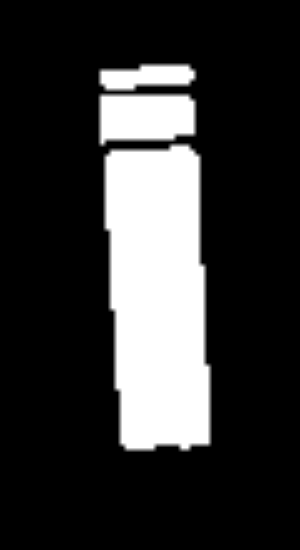

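```bash
python3 - <<'E'
from fit import *
import pickle
w=pickle.load(open("w1.pkl","rb"))
im=w["img"].astype(int); R,G,B=im[...,0],im[...,1],im[...,2]
roi=np.zeros(R.shape,bool); roi[95:190,262:300]=1
m=roi&(((R>130)&(G>0.75*R)&(B<0.4*R))|((R>120)&(G<0.25*R)))
m=cv2.morphologyEx(m.astype(np.uint8),cv2.MORPH_CLOSE,np.ones((5,5)))>0
print(fitbox(w,m,[4.4,.17,np.radians(63)],[80,20,50],25))
q=lambda L:[[390+x/3.5-.36,100+y/3.5-.36] for x,y in L]
F=onz(w,q([(90,265),(447,73),(455,102),(107,297)]),26); print("fence",F.round(1))
S=onz(w,q([(118,292),(415,130),(455,232),(170,390)]),21); print("slat",S.round(1),S.mean(0))
G=onz(w,q([(207,452),(492,303)]),21); print("glued",G.round(1))
ang=lambda a,b:np.degrees(np.arctan2(*(b-a)[1::-1]))
print(ang(F[0],F[1]),ang(F[3],F[2]),ang(S[0],S[1]),ang(S[3],S[2]),ang(G[0],G[1]))
E
```

```text
([np.float64(440.2028885372001), np.float64(18.38328818149371), np.float64(63.968872735771555)], np.float64(66.18039215686275), np.float64(1412.0))
fence [[ 557.3  -92.9   26. ]
 [ 686.2  -91.4   26. ]
 [ 685.6 -101.6   26. ]
 [ 558.1 -105.8   26. ]]
slat [[ 563.3 -108.    21. ]
 [ 673.2 -105.8   21. ]
 [ 674.6 -145.5   21. ]
 [ 566.1 -149.5   21. ]] [ 619.30985804 -127.18250832   21.        ]
glued [[ 569.3 -177.6   21. ]
 [ 678.7 -176.1   21. ]]
0.6396905105363778 1.8679563451720158 1.175109799086063 2.094270550994942 0.7990177116812227
```

Request:
arm_command:
  deltas:
    - [1, [32, 63, -100], 0.052]
    - [1, [32, 63, -130], 0.052]
    - [1, [32, 63, -160], 0.052]
    - [1, [32, 63, -190], 0.052]
    - [1, [32, 63, -210], 0.052]
    - [1, [32, 63, -225], 0.052]
    - [1, [32, 63, -233], 0.052]
    - [1, [32, 63, -233], 0.052]
    - [1, [32, 63, -233], 0.052]
    - [1, [32, 63, -233], 0.052]
  grip_force: 3

```text
time_s: 3.25
ee_pos: [453.7, 44.7, 18.0]
ee_rot: [119.1, 89.9, 3.0]
force: [0.2, 0.9, 0.2]
gripper_width: 91.1
```

```bash
python3 - <<'E'
from h import *
w=cams.grab_frame("wrist"); save(w,"wrist2.png"); s=env.state(); print(s["ee_pos"],s["ee_rot"])
E
```

```text
[453.59665951  44.76847437  17.97531651] [119.30417835  89.86273659   3.27327532]
```

View pics/wrist2.png

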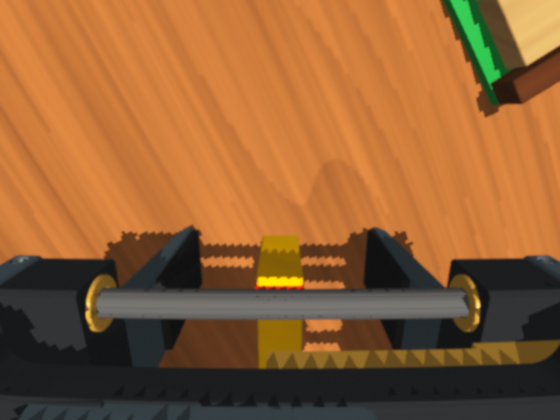

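The spacer head is centred between the open fingers, around (281,250–350). I'll close gently.

Request:
arm_command:
  deltas:
    - [0, [0, 0, 0], 0]
    - [0, [0, 0, 0], 0]
    - [0, [0, 0, 0], 0]
    - [0, [0, 0, 0], 0]
    - [0, [0, 0, 0], 0]
    - [0, [0, 0, 0], 0]
    - [0, [0, 0, 0], 0]
    - [0, [0, 0, 0], 0]
  grip_force: 3

```text
time_s: 4.1
ee_pos: [452.8, 44.9, 16.9]
ee_rot: [9.0, 90.0, -107.0]
force: [-0.4, 0.4, 0.1]
gripper_width: 30.1
```

Request:
arm_command:
  deltas:
    - [0, [0, 0, 0], 0]
    - [0, [0, 0, 0], 0]
    - [0, [0, 0, 0], 0]
    - [0, [0, 0, 0], 0]
  grip_force: 3

```text
time_s: 4.5
ee_pos: [452.8, 44.9, 17.0]
ee_rot: [83.6, 90.0, -32.4]
force: [-0.4, -0.6, 0.3]
gripper_width: 20.0
```

Request:
arm_command:
  deltas:
    - [0, [-1, -2, 5.7], 0]
    - [0, [-2.4, -4.9, 11.4], 0]
    - [0, [-4, -8, 16.5], 0]
    - [0, [-5.6, -11.4, 21.7], 0]
    - [0, [-7.5, -15.5, 26.5], 0]
    - [0, [-9.5, -19.5, 30.6], 0]
    - [0, [-9.5, -19.5, 30.6], 0]

```text
time_s: 5.2
ee_pos: [443.3, 24.8, 48.2]
ee_rot: [110.6, 89.9, -5.4]
force: [0.4, 0.5, -1.0]
gripper_width: 20.2
```

```bash
cat > look.py <<'E'
from h import *
import sys,pickle
n=sys.argv[1]
w=cams.grab_frame("wrist"); g=cams.grab_frame("scene")
pickle.dump((w,g),open(n+".pkl","wb"))
P=proj(g,[env.state()["ee_pos"]])[0].astype(int); x0=max(0,min(460,P[0]-50)); y0=max(0,min(310,P[1]-55))
a=cv2.resize(g["img"][y0:y0+110,x0:x0+100],(382,420),interpolation=cv2.INTER_CUBIC)
b=w["img"][:, 70:490]
cv2.imwrite("pics/%s.png"%n,np.hstack([b,a])[...,::-1]); print(x0,y0,env.state()["ee_pos"],env.state()["gripper_width"])
E
python3 look.py l3
```

```text
208 111 [443.32172367  25.21750045  47.68744341] 20.20184527642169
```

View pics/l3.png

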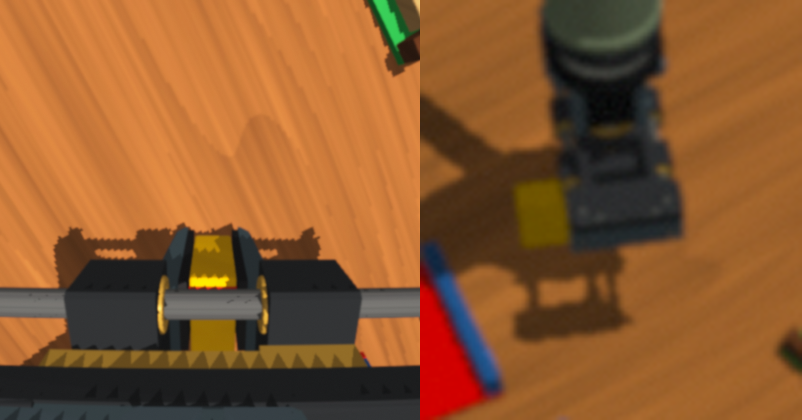

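The spacer came up level: even 3 N holds it against pivoting, with the foot sticking out at left in the scene crop at (540,213). I'll ease the opening slightly so it swings down about the pads. The fingers still cage it.

Request:
arm_command:
  deltas:
    - [0.19, [0, 0, 0], 0]
    - [0.2, [0, 0, 0], 0]
    - [0.205, [0, 0, 0], 0]
    - [0.21, [0, 0, 0], 0]
    - [0.21, [0, 0, 0], 0]

```text
time_s: 5.8
ee_pos: [443.3, 25.4, 47.5]
ee_rot: [-40.1, 90.0, -156.1]
force: [-0.3, -0.2, -1.1]
gripper_width: 19.8
```

```bash
python3 look.py l4
```

```text
208 111 [443.30680235  25.39801967  47.52166014] 20.06412230170788
```

View pics/l4.png

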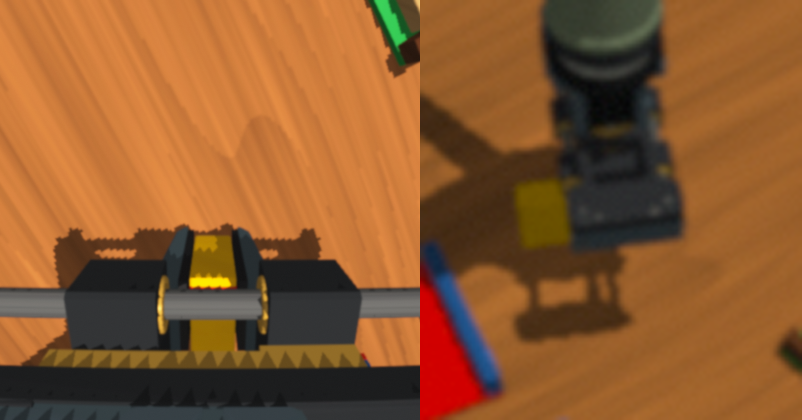

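Request:
arm_command:
  deltas:
    - [0.214, [0, 0, 0], 0]
    - [0.216, [0, 0, 0], 0]
    - [0.218, [0, 0, 0], 0]
    - [0.218, [0, 0, 0], 0]

```text
time_s: 6.3
ee_pos: [443.3, 25.4, 47.6]
ee_rot: [76.2, 90.0, -39.8]
force: [-0.0, 0.8, -0.3]
gripper_width: 20.0
```

```bash
python3 look.py l5
```

```text
208 111 [443.32616484  25.35820203  47.58562902] 20.13151533960821
```

View pics/l5.png

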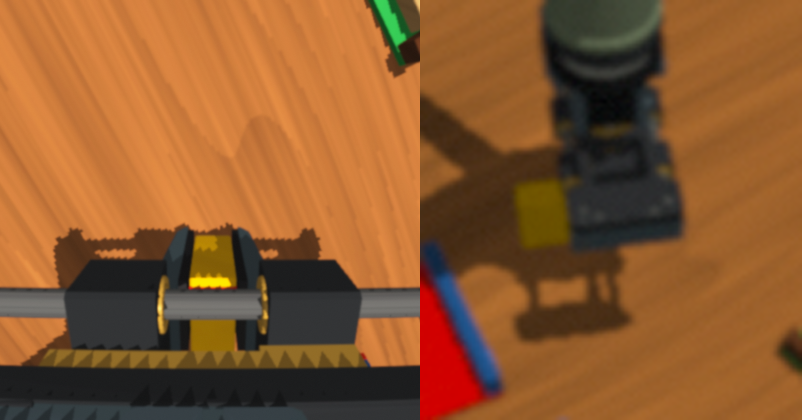

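Request:
arm_command:
  deltas:
    - [0.219, [0, 0, 0], 0]
    - [0.22, [0, 0, 0], 0]
    - [0.22, [0, 0, 0], 0]

```text
time_s: 6.7
ee_pos: [443.4, 25.3, 47.6]
ee_rot: [99.8, 90.0, -16.2]
force: [0.3, -0.4, -0.8]
gripper_width: 19.5
```

```bash
python3 look.py l6
```

```text
208 111 [443.38104098  25.35181753  47.6234369 ] 20.125157925862773
```

View pics/l6.png

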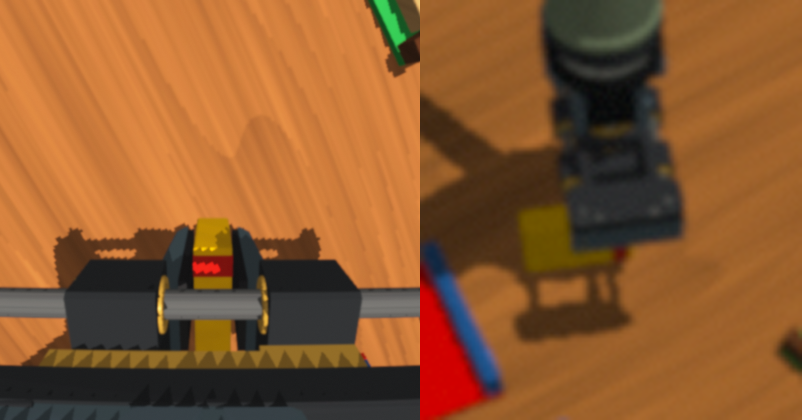

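The spacer slid back down level on the table, still caged, with the head band at (212,267). I'll open, back off and measure it. Then I'll regrip only a small corner at the head so it can pivot.

Request:
arm_command:
  deltas:
    - [0.3, [0, 0, 0], 0]
    - [0.5, [0, 0, 0], 0]
    - [1, [0, 0, 0], 0]
    - [1, [0, 0, 0], 0]
    - [1, [0, 0, 30], 0]
    - [1, [0, 0, 60], 0]
    - [1, [-32, -63, 102], 0]
    - [1, [-32, -63, 102], 0]
    - [1, [-32, -63, 102], 0]
    - [1, [-32, -63, 102], 0]

```text
time_s: 7.8
ee_pos: [411.3, -37.8, 149.8]
ee_rot: [126.9, 89.9, 10.8]
force: [1.1, 0.3, -1.9]
gripper_width: 91.4
```

```bash
cat > sp.py <<'E'
from fit import *
def spmask(w,roi):
    im=w["img"].astype(int); R,G,B=im[...,0],im[...,1],im[...,2]
    m=np.zeros(R.shape,bool); m[roi]=1
    m&=(((R>110)&(G>0.72*R)&(B<0.4*R))|((R>100)&(G<0.25*R)))
    return cv2.morphologyEx(m.astype(np.uint8),cv2.MORPH_CLOSE,np.ones((5,5)))>0
E
python3 look.py l7; python3 - <<'E'
from sp import *
import pickle
w,g=pickle.load(open("l7.pkl","rb")); m=spmask(w,np.s_[20:225,200:360])
print(fitbox(w,m,[4.307,-.01,np.radians(64)],[80,20,50],25))
E
```

```text
179 90 [411.23148989 -37.1533026  148.97404288] 91.26225788166413
([np.float64(431.2809648508826), np.float64(-0.8629853162642201), np.float64(64.76459803848253)], np.float64(61.52156862745098), np.float64(2673.0))
```

View pics/l7.png

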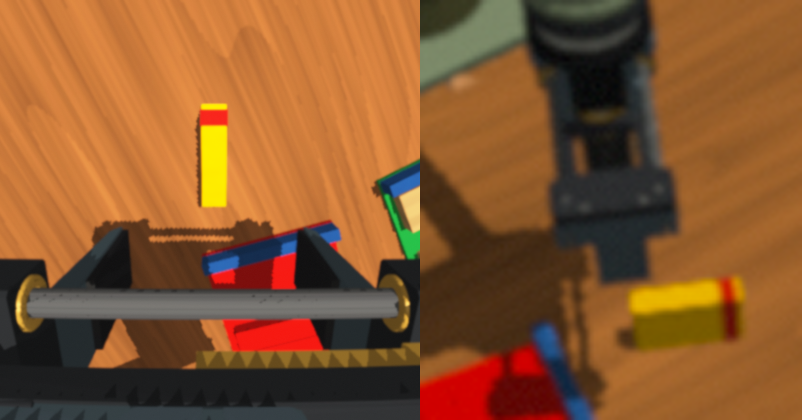

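Request:
arm_command:
  deltas:
    - [1, [20, 39, -30], 0.016]
    - [1, [39.7, 78, -60], 0.016]
    - [1, [39.7, 78, -90], 0.016]
    - [1, [39.7, 78, -102], 0.016]
    - [0.6, [39.7, 78, -102], 0.016]
    - [0, [39.7, 78, -102], 0.016]
    - [0, [39.7, 78, -102], 0.016]
    - [0, [39.7, 78, -102], 0.016]
    - [0, [39.7, 78, -102], 0.016]
    - [0, [39.7, 78, -102], 0.016]
    - [0, [39.7, 78, -102], 0.016]
    - [0, [39.7, 78, -102], 0.016]
    - [0, [39.7, 78, -102], 0.016]
    - [0, [39.7, 78, -102], 0.016]
    - [0, [39.7, 78, -102], 0.016]
    - [0, [39.7, 78, -102], 0.016]
  grip_force: 3

```text
time_s: 9.5
ee_pos: [451.0, 40.3, 47.6]
ee_rot: [43.8, 90.0, -71.3]
force: [0.1, 0.7, 0.2]
gripper_width: 19.9
```

Request:
arm_command:
  deltas:
    - [0, [0, 0, 5], 0]
    - [0, [0, 0, 12], 0]
    - [0, [0, 0, 20], 0]
    - [0, [0, 0, 30], 0]
    - [0, [0, 0, 35], 0]
    - [0, [0, 0, 35], 0]

```text
time_s: 10.1
ee_pos: [451.7, 40.4, 83.7]
ee_rot: [116.9, 89.9, 1.8]
force: [-0.0, -0.5, -0.7]
gripper_width: 19.7
```

```bash
python3 look.py l8
```

```text
213 102 [450.98267568  40.34300173  82.74056466] 19.6333396910115
```

View pics/l8.png

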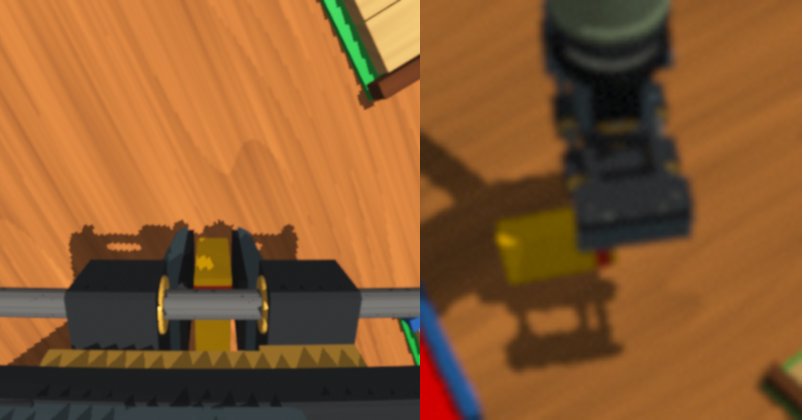

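It lifted with a slight foot-down tilt, visible in the scene crop at (545,245). I'll bounce up and down to ratchet the pivot.

Request:
arm_command:
  deltas:
    - [0, [0, 0, 45], 0]
    - [0, [0, 0, 45], 0]
    - [0, [0, 0, 20], 0]
    - [0, [0, 0, 65], 0]
    - [0, [0, 0, 65], 0]
    - [0, [0, 0, 30], 0]
    - [0, [0, 0, 75], 0]
    - [0, [0, 0, 75], 0]
    - [0, [0, 0, 40], 0]
    - [0, [0, 0, 40], 0]

```text
time_s: 11.2
ee_pos: [447.9, 40.1, 119.5]
ee_rot: [-60.5, 89.5, -175.6]
force: [-0.5, 0.8, -1.1]
gripper_width: 19.7
```

```bash
python3 look.py l9
```

```text
213 93 [450.36983823  40.29656177 122.16339985] 19.947202422540926
```

View pics/l9.png

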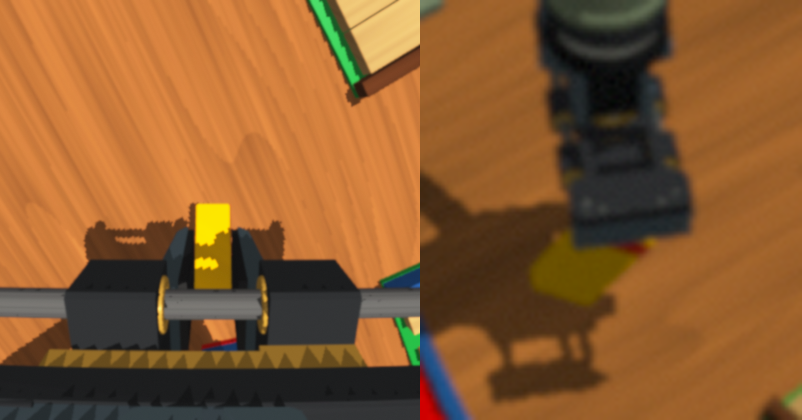

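Bouncing works: the spacer has swung roughly 40° head-up, with the head's end face now facing the wrist camera at (212,220). I'll repeat it.

Request:
arm_command:
  deltas:
    - [0, [0, 0, 45], 0]
    - [0, [0, 0, 45], 0]
    - [0, [0, 0, 10], 0]
    - [0, [0, 0, 55], 0]
    - [0, [0, 0, 55], 0]
    - [0, [0, 0, 20], 0]
    - [0, [0, 0, 65], 0]
    - [0, [0, 0, 65], 0]
    - [0, [0, 0, 30], 0]
    - [0, [0, 0, 30], 0]
    - [0, [0, 0, 30], 0]

```text
time_s: 12.4
ee_pos: [451.1, 40.4, 153.0]
ee_rot: [-38.0, 90.0, -153.1]
force: [0.3, 0.4, -1.0]
gripper_width: 20.0
```

```bash
python3 look.py l10
```

```text
213 85 [451.99885263  40.42298444 153.81435811] 20.211137170366374
```

View pics/l10.png

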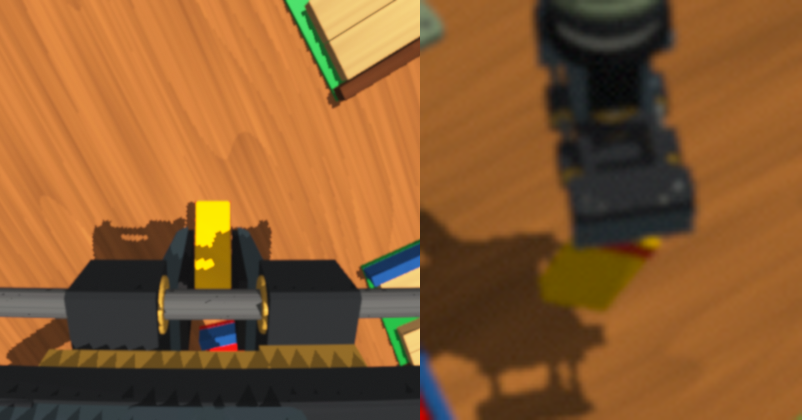

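```bash
cat > th.py <<'E'
from fit import *
import pickle,sys
# fit tilt of spacer held: params th (head-up), ds,dz offsets of centre in vertical plane through TCP
S=np.array([[a,b,c] for a in(-40,40) for b in(-10,10) for c in(-25,25)],float)
def corners(c,yaw,th):
    u=np.array([np.cos(yaw)*np.cos(th),np.sin(yaw)*np.cos(th),np.sin(th)])
    zz=np.array([-np.cos(yaw)*np.sin(th),-np.sin(yaw)*np.sin(th),np.cos(th)])
    yy=np.cross(zz,u); return c+S@np.array([u,yy,zz])
def classes(f,c):
    im=f["img"]; h=cv2.cvtColor(im,cv2.COLOR_RGB2HSV).astype(int)
    H,Sa,V=h[...,0],h[...,1],h[...,2]
    sp=(Sa>200)&(V>60)&((H>=20)&(H<=32)|(H<=4)|(H>=176))
    p=proj(f,[c])[0]; yy,xx=np.mgrid[:420,:560]; near=np.hypot(xx-p[0],yy-p[1])<(90 if f is W else 28)
    wood=(Sa>110)&(~sp)
    return sp&near,wood
def run(n,tcp,yaw,th0,s0=-10.,z0=-5.):
    global W
    W,G=pickle.load(open(n+".pkl","rb"))
    d=np.array([np.cos(yaw),np.sin(yaw),0])
    best=None
    def ctr(v): return tcp+d*v[1]*50+np.array([0,0,v[2]*50])
    v0=None
    def start(th):
        # patch at (36,17) in spacer frame sits at tcp + s0*d + z0
        x=36*np.cos(th)-17*np.sin(th); z=36*np.sin(th)+17*np.cos(th)
        return [th,(s0-x)/50,(z0-z)/50]
    for t in th0:
        v=start(np.radians(t)); cl=[(f,)+classes(f,ctr(v)) for f in (W,G)]
        def cost(v):
            r=0
            for (f,sp,wo),k in zip(cl,(1,4)):
                h=hullmask(f,corners(ctr(v),yaw,v[0])); r+=k*((1-h)*sp).sum()+k*(h*wo).sum()
            return r+((np.array(v)-start(v[0]))[1:]**2).sum()*500
        b=minimize(cost,v,method="Nelder-Mead",options=dict(initial_simplex=np.vstack([v]+[np.array(v)+.1*np.eye(3)[i] for i in range(3)]),xatol=1e-3,fatol=.5))
        if best is None or b.fun<best[0]: best=(b.fun,b.x)
    v=best[1]; P=corners(ctr(v),yaw,v[0])
    print("cost",best[0],"theta",np.degrees(v[0]),"ds,dz",v[1:]*50,"ctr",ctr(v).round(1),"lowest",P[:,2].min().round(1))
    for f,nm in((W,"w"),(G,"g")):
        o=f["img"].copy(); h=cv2.convexHull(proj(f,P).astype(np.int32)); cv2.polylines(o,[h],True,(0,255,255),1)
        p=proj(f,[ctr(v)])[0].astype(int); a=45 if nm=="g" else 110
        x0=np.clip(p[0]-a,0,560-2*a);y0=np.clip(p[1]-a,0,420-2*a)
        c=cv2.resize(o[y0:y0+2*a,x0:x0+2*a],(380,380)); 
        if nm=="w": L=c
    cv2.imwrite("pics/%s_fit.png"%n,np.hstack([L,c])[...,::-1])
E
python3 - <<'E'
from th import *
run("l10",env.state()["ee_pos"],np.radians(64.8),[30,45,60,75])
E
```

```text
cost 605.5616932581676 theta 62.157080354188736 ds,dz [-12.33497343 -45.63111681] ctr [446.7  29.3 108.2] lowest 61.1
```

View pics/l10_fit.png

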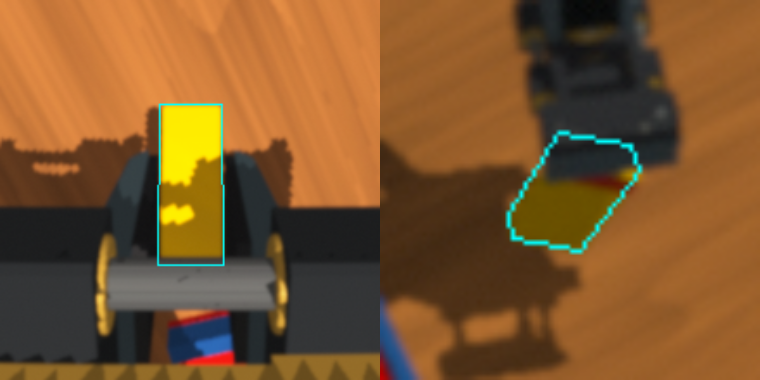

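The fit gives a head-up angle of about 62° with the lowest corner 61 mm above the table. The CoM hangs below the grip as expected. I'll lower the foot corner onto the table, then swing the grip along the arc to bring it vertical.

Request:
arm_command:
  deltas:
    - [0, [0, 0, -20], 0]
    - [0, [0, 0, -40], 0]
    - [0, [0, 0, -52], 0]
    - [0, [0, 0, -58], 0]
    - [0, [0, 0, -62], 0]
    - [0, [0, 0, -62], 0]
    - [0, [-1.5, -3, -62.3], 0]
    - [0, [-3, -6.4, -62.5], 0]
    - [0, [-4.5, -9.6, -63], 0]
    - [0, [-6, -13, -63.5], 0]
    - [0, [-7.5, -16, -64.3], 0]
    - [0, [-8.9, -19, -65], 0]
    - [0, [-10.4, -22, -66], 0]
    - [0, [-11.8, -25, -67], 0]
    - [0, [-13.2, -28, -68.3], 0]
    - [0, [-14.6, -31, -69.8], 0]
    - [0, [-16, -34, -71.3], 0]
    - [0, [-17.3, -36.7, -73], 0]
    - [0, [-17.3, -36.7, -73], 0]

```text
time_s: 14.4
ee_pos: [433.1, 3.3, 79.2]
ee_rot: [-52.6, 89.9, -167.7]
force: [-1.1, -0.7, 1.4]
gripper_width: 19.9
```

```bash
python3 look.py l11; python3 - <<'E'
from th import *
run("l11",env.state()["ee_pos"],np.radians(64.8),[60,75,90])
E
```

```text
198 105 [433.33992235   3.52014233  79.32358415] 19.973943827709903
cost 530.1997916056906 theta 91.55242076214752 ds,dz [  2.32405313 -34.77692832] ctr [434.3   5.6  44.5] lowest 3.9
```

View pics/l11_fit.png

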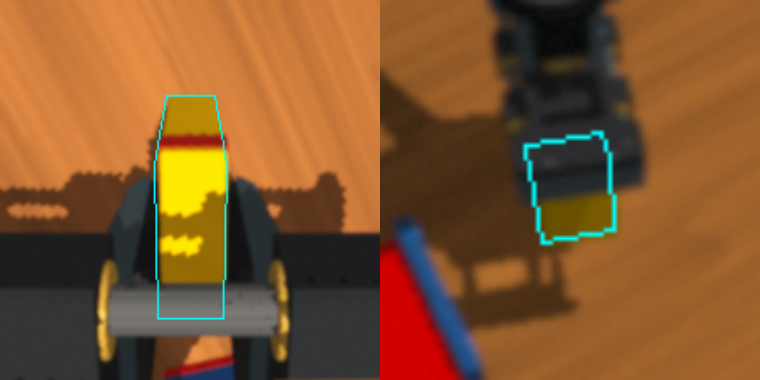

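The spacer now stands about vertical (fit 91.5°) with its foot on the table and about 1.4 N pressing up. I'll release it gently.

Request:
arm_command:
  deltas:
    - [0.2, [0, 0, 0], 0]
    - [0.215, [0, 0, 0], 0]
    - [0.225, [0, 0, 0], 0]
    - [0.24, [0, 0, 0], 0]
    - [0.27, [0, 0, 0], 0]
    - [0.35, [0, 0, 0], 0]
    - [0.5, [0, 0, 0], 0]
    - [0.5, [0, 0, 0], 0]
    - [0.5, [0, 0, 0], 0]
    - [0.5, [0, 0, 0], 0]

```text
time_s: 15.5
ee_pos: [433.7, 3.7, 79.6]
ee_rot: [97.1, 90.0, -18.0]
force: [-0.0, 0.9, 0.9]
gripper_width: 45.7
```

```bash
python3 look.py l12; python3 - <<'E'
from th import *
run("l12",env.state()["ee_pos"],np.radians(64.8),[75,90])
E
```

```text
199 105 [433.73613854   3.66527042  79.58409571] 45.736791998734034
cost 581.9689770025891 theta 91.25481585925166 ds,dz [  2.19398108 -37.55678071] ctr [434.7   5.7  42. ] lowest 1.5
```

View pics/l12.png

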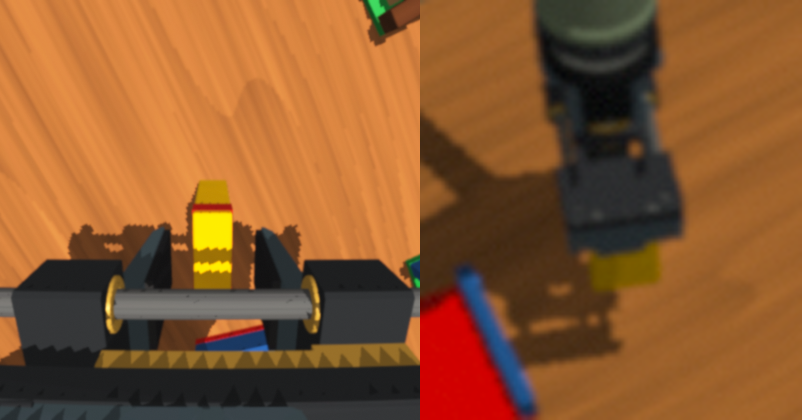

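View pics/l12_fit.png

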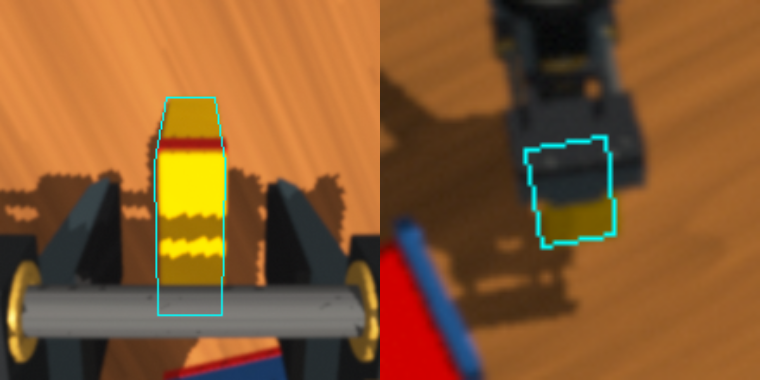

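It's standing and released, with the fingers clear on both sides. I'll rise, measure it and confirm it's vertical.

Request:
arm_command:
  deltas:
    - [0.7, [0, 0, 0], 0]
    - [1, [0, 0, 20], 0]
    - [1, [0, 0, 50], 0]
    - [1, [-17, -36, 90], 0]
    - [1, [-17, -36, 90], 0]
    - [1, [-17, -36, 90], 0]
    - [1, [-17, -36, 90], 0]

```text
time_s: 16.3
ee_pos: [416.2, -32.0, 168.7]
ee_rot: [-87.1, 89.9, 157.8]
force: [-0.5, -0.8, 0.0]
gripper_width: 91.0
```

```bash
python3 look.py l13; python3 - <<'E'
from sp import *
import pickle
w,g=pickle.load(open("l13.pkl","rb")); im=w["img"]
h=cv2.cvtColor(im,cv2.COLOR_RGB2HSV).astype(int)
m=(h[...,1]>200)&(h[...,2]>60)&((h[...,0]>=20)&(h[...,0]<=32)|(h[...,0]<=4)|(h[...,0]>=176))
r=np.zeros_like(m); r[20:215,200:360]=1; m=cv2.morphologyEx((m&r).astype(np.uint8),cv2.MORPH_CLOSE,np.ones((5,5)))
n,l,s,_=cv2.connectedComponentsWithStats(m); k=1+s[1:,4].argmax(); m=l==k; print(s[k])
print(fitbox(w,m,[4.345,.055,np.radians(64.8)],[50,20,80],40))
a=im[20:220,:,::-1]; cv2.imwrite("pics/l13z.png",a)
E
```

```text
181 85 [416.10692262 -31.78520648 168.26195379] 91.45006217804327
[ 270  122   28   68 1840]
([np.float64(435.1211116442543), np.float64(5.938075070144009), np.float64(64.3502562244981)], np.float64(124.83529411764707), np.float64(1840.0))
```

View pics/l13.png

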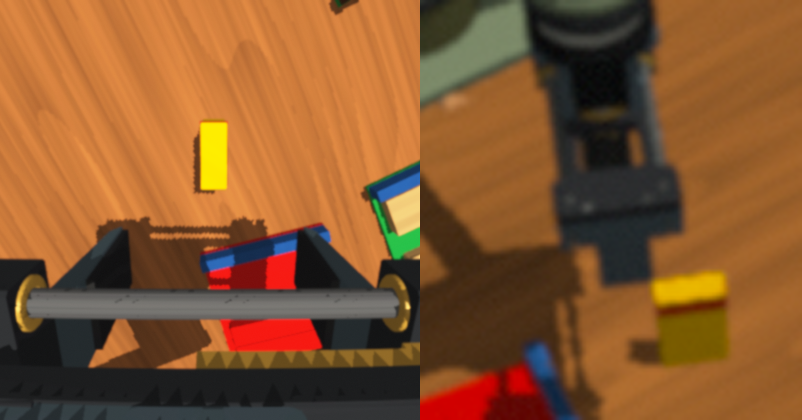

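The spacer stands upright, showing only its head face at (213,155). The upright-box fit puts it at (435.1, 5.9), yaw 64.4°. I'll take it mid-height.

Request:
arm_command:
  deltas:
    - [1, [19, 37.7, 0], -0.008]
    - [1, [19, 37.7, -30], -0.008]
    - [1, [19, 37.7, -60], -0.008]
    - [1, [19, 37.7, -90], -0.008]
    - [1, [19, 37.7, -115], -0.008]
    - [1, [19, 37.7, -126], -0.008]
    - [1, [19, 37.7, -130], -0.008]
    - [1, [19, 37.7, -130], -0.008]
    - [0, [19, 37.7, -130], -0.008]
    - [0, [19, 37.7, -130], -0.008]
    - [0, [19, 37.7, -130], -0.008]
    - [0, [19, 37.7, -130], -0.008]
    - [0, [19, 37.7, -130], -0.008]
    - [0, [19, 37.7, -130], -0.008]
    - [0, [19, 37.7, -130], -0.008]
    - [0, [19, 37.7, -130], -0.008]
    - [0, [19, 37.7, -130], -0.008]
    - [0, [19, 37.7, -130], -0.008]
    - [0, [19, 37.7, -130], -0.008]
    - [0, [19, 37.7, -130], -0.008]
  grip_force: 40

```text
time_s: 18.4
ee_pos: [435.7, 5.4, 39.5]
ee_rot: [-30.9, 90.0, -146.5]
force: [0.4, 0.9, -0.2]
gripper_width: 19.8
```

Request:
arm_command:
  deltas:
    - [0, [0, 0, 40], 0]
    - [0, [0, 0, 90], 0]
    - [0, [30, -40, 141], -0.2]
    - [0, [124, -170, 141], -1.098]
    - [0, [124, -170, 141], -1.098]
    - [0, [124, -170, 141], -1.098]
    - [0, [124, -170, 141], -1.098]
    - [0, [124, -170, 141], -1.098]
    - [0, [124, -170, 141], -1.098]
    - [0, [124, -170, 141], -1.098]
    - [0, [124, -170, 141], -1.098]
    - [0, [124, -170, 141], -1.098]
    - [0, [124, -170, 141], -1.098]

```text
time_s: 19.7
ee_pos: [559.6, -164.5, 180.5]
ee_rot: [7.2, 90.0, -171.2]
force: [0.2, 0.5, -1.3]
gripper_width: 19.9
```

```bash
python3 - <<'E'
from h import *
import pickle
s=env.state(); print(s["ee_pos"],s["ee_rot"],s["qpos"].round(1),s["gripper_width"])
w=cams.grab_frame("wrist"); save(w,"wrist14.png"); pickle.dump(w,open("w14.pkl","wb"))
E
```

```text
[ 559.61414274 -164.53039684  180.49454012] [   7.17059284   89.98831022 -171.24338091] [-17.5  20.8  92.5  -0.   66.7  70.9] 19.92061408502686
```

View pics/wrist14.png

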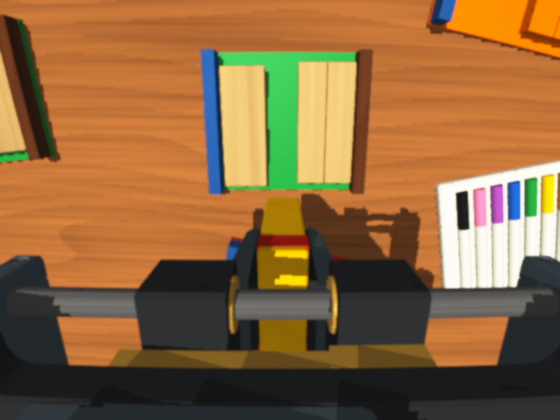

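The wrist view shows the whole tray at x 205–370, y 50–195, the green gap at about (283,120), and the held spacer at (283,250). I'll zoom in to pick edges.

```bash
python3 - <<'E'
from h import *
import pickle
w=pickle.load(open("w14.pkl","rb"))
cv2.imwrite("pics/w14z.png",cv2.resize(w["img"][40:205,195:380,::-1],(740,660)[:2],interpolation=cv2.INTER_CUBIC)[:600])
for r in(80,100,120,140,160,175):
    row=w["img"][r].astype(int); g=(row[:,1]>1.3*row[:,0])
    ii=np.where(g[225:345])[0]+225; print(r,ii.min(),ii.max(),[tuple(row[c]) for c in(ii.min()-1,ii.min(),ii.max(),ii.max()+1)], "blue",(np.where((row[190:240,2]>1.5*row[190:240,0]))[0]+190)[[0,-1]])
E
```

```text
80 266 297 [(np.int64(83), np.int64(92), np.int64(46)), (np.int64(38), np.int64(85), np.int64(38)), (np.int64(111), np.int64(185), np.int64(85)), (np.int64(184), np.int64(171), np.int64(91))] blue [203 217]
100 266 297 [(np.int64(126), np.int64(113), np.int64(60)), (np.int64(56), np.int64(96), np.int64(43)), (np.int64(126), np.int64(175), np.int64(83)), (np.int64(197), np.int64(172), np.int64(95))] blue [204 218]
120 266 296 [(np.int64(153), np.int64(123), np.int64(68)), (np.int64(69), np.int64(96), np.int64(45)), (np.int64(84), np.int64(187), np.int64(83)), (np.int64(147), np.int64(171), np.int64(85))] blue [205 219]
140 267 296 [(np.int64(105), np.int64(100), np.int64(52)), (np.int64(45), np.int64(84), np.int64(38)), (np.int64(97), np.int64(183), np.int64(80)), (np.int64(172), np.int64(174), np.int64(89))] blue [206 220]
160 267 296 [(np.int64(145), np.int64(118), np.int64(64)), (np.int64(65), np.int64(86), np.int64(41)), (np.int64(97), np.int64(176), np.int64(76)), (np.int64(174), np.int64(164), np.int64(85))] blue [207 221]
175 268 296 [(np.int64(81), np.int64(99), np.int64(47)), (np.int64(41), np.int64(129), np.int64(51)), (np.int64(107), np.int64(179), np.int64(79)), (np.int64(184), np.int64(170), np.int64(89))] blue [209 222]
```

View pics/w14z.png

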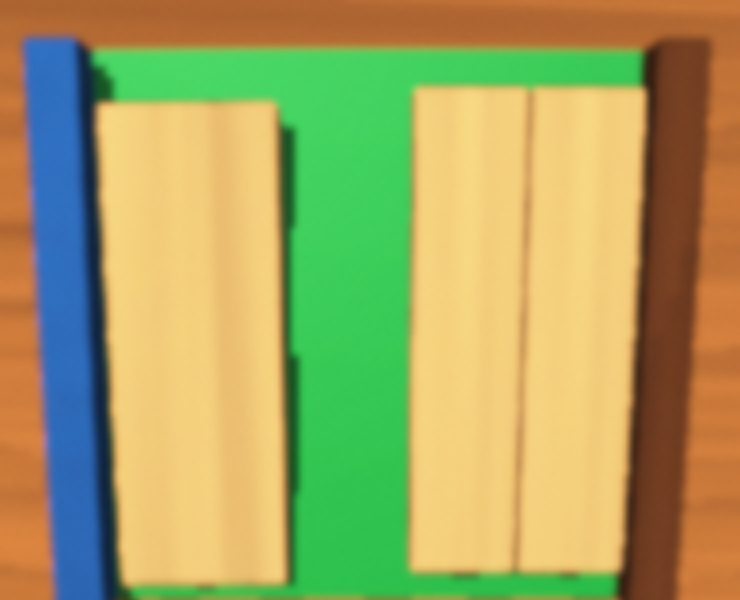

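```bash
python3 - <<'E'
from h import *
import pickle
w=pickle.load(open("w14.pkl","rb"))
q=lambda L:[[195+x/4-.4,40+y/4-.4] for x,y in L]
def seg(n,L,z):
    P=onz(w,q(L),z); d=P[1]-P[0]; print(n,P[:,:2].round(1).tolist(),"len %.1f ang %.2f"%(np.hypot(*d[:2]),np.degrees(np.arctan2(d[1],d[0]))%180)); return P
seg("fence in",[(79,40),(103,600)],26)
seg("fence out",[(23,40),(55,600)],26)
seg("slat far edge/fence side",[(96,105),(120,582)],21)
seg("slat gap side",[(277,103),(289,582)],21)
seg("glued edge",[(413,90),(409,570)],21)
seg("slat far end",[(96,105),(277,103)],21)
seg("glued far end",[(413,88),(645,88)],21)
seg("glued near",[(409,572),(622,572)],21)
seg("base far",[(95,48),(645,50)],6)
seg("rail out",[(711,40),(676,600)],24)
# held spacer head edges
E
```

```text
fence in [[685.7, -103.0], [561.3, -105.9]] len 124.5 ang 1.31
fence out [[685.5, -90.8], [560.9, -94.3]] len 124.6 ang 1.60
slat far edge/fence side [[673.0, -105.6], [564.6, -109.2]] len 108.4 ang 1.91
slat gap side [[674.3, -145.7], [565.7, -150.1]] len 108.7 ang 2.33
glued edge [[677.9, -175.6], [569.5, -179.0]] len 108.4 ang 1.77
slat far end [[673.0, -105.6], [674.3, -145.7]] len 40.1 ang 91.91
glued far end [[678.3, -175.6], [680.0, -226.9]] len 51.3 ang 91.95
glued near [[569.0, -179.0], [570.5, -230.5]] len 51.5 ang 91.65
base far [[686.9, -102.8], [690.2, -229.3]] len 126.5 ang 91.46
rail out [[690.1, -240.0], [564.6, -243.5]] len 125.5 ang 1.62
```

```bash
python3 - <<'E'
from h import *
import pickle
w=pickle.load(open("w14.pkl","rb")); t=np.array([559.6,-164.5,180.5]); j=np.radians(-88.4)
d=np.array([np.cos(j),np.sin(j),0]); z=np.array([np.sin(j),-np.cos(j),0])
P=[t+a*d+b*z+[0,0,c] for c in(41,-39) for b in(-25,25) for a in(-10,10)]
p=proj(w,P); print(p.round(1))
o=w["img"].copy()
for x in p: cv2.circle(o,tuple(int(v) for v in x.round()),1,(0,255,255),-1)
cv2.imwrite("pics/w14c.png",cv2.resize(o[180:360,210:360,::-1],None,fx=3.3,fy=3.3,interpolation=cv2.INTER_CUBIC))
E
```

```text
[[254.5 256.2]
 [306.7 256.2]
 [257.5 362.3]
 [304.  362.3]
 [264.8 200.1]
 [297.6 200.1]
 [265.9 273.9]
 [296.6 273.9]]
```

View pics/w14c.png

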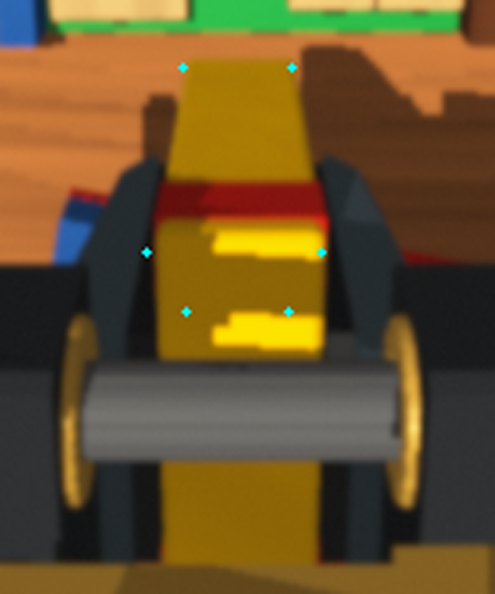

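Request:
arm_command:
  deltas:
    - [0, [30, 1.5, 0], 0.002]
    - [0, [62.5, 2.5, -20], 0.002]
    - [0, [62.5, 2.5, -60], 0.002]
    - [0, [62.5, 2.5, -95], 0.002]
    - [0, [62.5, 2.5, -100], 0.002]
    - [0, [62.5, 2.5, -100], 0.002]
    - [0, [62.5, 2.5, -100], 0.002]

```text
time_s: 20.45
ee_pos: [623.6, -162.5, 82.7]
ee_rot: [161.6, 89.8, -16.8]
force: [-0.0, -1.3, 1.2]
gripper_width: 20.1
```

```bash
python3 - <<'E'
from h import *
import pickle
s=env.state(); print(s["ee_pos"],s["ee_rot"],s["force"])
w=cams.grab_frame("wrist"); g=cams.grab_frame("scene"); pickle.dump((w,g),open("w15.pkl","wb"))
a=cv2.resize(w["img"][130:340,180:390],(400,400),interpolation=cv2.INTER_CUBIC); b=cv2.resize(g["img"][200:300,190:290],(400,400),interpolation=cv2.INTER_CUBIC)
cv2.imwrite("pics/w15.png",np.hstack([a,b])[...,::-1])
E
```

```text
[ 623.58407367 -162.53580886   82.67321498] [161.56592871  89.78167779 -16.77888801] [-0.02795471 -1.28867101  1.18217123]
```

View pics/w15.png

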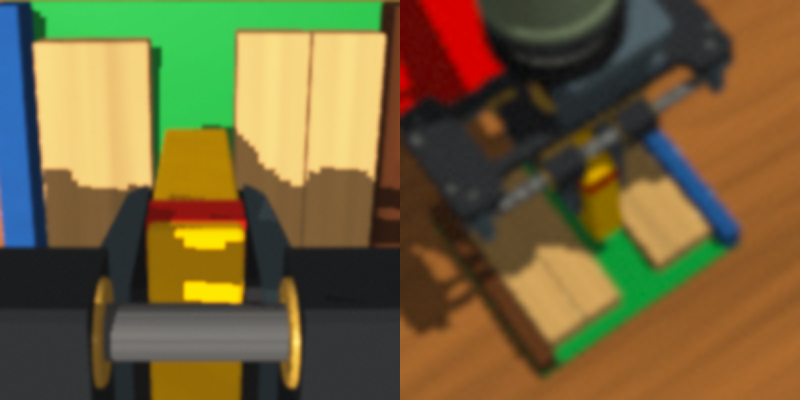

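The spacer is centred over the green gap: foot edge at 166–228 against the gap at 153–236 in the left crop. I'll lower it in.

Request:
arm_command:
  deltas:
    - [0, [0, 0, -12], 0]
    - [0, [0, 0, -22], 0]
    - [0, [0, 0, -28], 0]
    - [0, [0, 0, -32], 0]
    - [0, [0, 0, -33.5], 0]
    - [0, [0, 0, -33.5], 0]
    - [0, [0, 0, -33.5], 0]
    - [0, [0, 0, -33.5], 0]

```text
time_s: 21.35
ee_pos: [622.5, -162.2, 47.4]
ee_rot: [156.2, 90.0, -22.1]
force: [-0.1, 0.2, -0.6]
gripper_width: 20.2
```

```bash
python3 - <<'E'
from h import *
import pickle
s=env.state(); print(s["ee_pos"],s["ee_rot"],s["force"])
w=cams.grab_frame("wrist"); g=cams.grab_frame("scene"); pickle.dump((w,g),open("w16.pkl","wb"))
a=cv2.resize(w["img"][130:340,180:390],(400,400),interpolation=cv2.INTER_CUBIC); b=cv2.resize(g["img"][200:300,190:290],(400,400),interpolation=cv2.INTER_CUBIC)
cv2.imwrite("pics/w16.png",np.hstack([a,b])[...,::-1])
E
```

```text
[ 622.50471293 -162.21484599   47.43451505] [156.20896403  89.95561414 -22.14042195] [-0.10153644  0.17482778 -0.5536027 ]
```

View pics/w16.png

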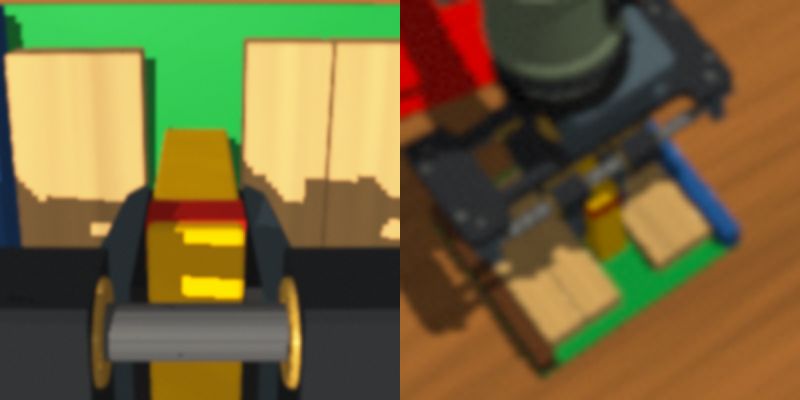

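The spacer is down in the gap between slat and glued row, with no contact force. I'll lower slightly, then push toward the fence (+y) while watching the force.

Request:
arm_command:
  deltas:
    - [0, [0, 0, -0.7], 0]
    - [0, [0, 0, -1.2], 0]
    - [0, [0, 0, -1.2], 0]
    - [0, [0, 0, -1.2], 0]

```text
time_s: 21.85
ee_pos: [622.2, -162.1, 45.9]
ee_rot: [57.4, 90.0, -121.0]
force: [0.0, 0.3, -0.9]
gripper_width: 19.8
```

Request:
arm_command:
  deltas:
    - [0, [0, 1, 0], 0]
    - [0, [0, 2, 0], 0]
    - [0, [-0.1, 3, 0], 0]
    - [0, [-0.1, 4, 0], 0]
    - [0, [-0.1, 5, 0], 0]
    - [0, [-0.2, 6, 0], 0]
    - [0, [-0.2, 6, 0], 0]
    - [0, [-0.2, 6, 0], 0]

```text
time_s: 22.65
ee_pos: [622.0, -156.1, 45.9]
ee_rot: [121.9, 90.0, -56.5]
force: [0.1, -0.2, 0.5]
gripper_width: 19.7
```

Request:
arm_command:
  deltas:
    - [0, [0, 0.7, 0], 0]
    - [0, [0, 1.4, 0], 0]
    - [0, [0, 2, 0], 0]
    - [0, [0, 2, 0], 0]
    - [0, [0, 2, 0], 0]

```text
time_s: 23.15
ee_pos: [622.0, -154.1, 45.9]
ee_rot: [-29.2, 90.0, 152.4]
force: [0.9, 0.6, -0.2]
gripper_width: 19.9
```

```bash
cat > st.py <<'E'
from h import *
import sys
F=[];
for i in range(3):
    w=cams.grab_frame("wrist"); s=env.state(); F.append(s["force"])
print(np.mean(F,0).round(2),s["ee_pos"].round(2),(s["ee_rot"][0]-s["ee_rot"][2])%360,s["gripper_width"],s["time_s"])
save(w,sys.argv[1]+"_f.png")
import pickle; pickle.dump(w,open(sys.argv[1]+".pkl","wb"))
a=cv2.resize(w["img"][130:340,160:440],(780,585),interpolation=cv2.INTER_CUBIC); cv2.imwrite("pics/%s.png"%sys.argv[1],a[...,::-1])
E
python3 st.py w17
```

```text
[-0.08  0.34 -0.49] [ 622.01 -154.14   45.85] 178.35237589409067 19.826577800768277 23.3
```

View pics/w17.png

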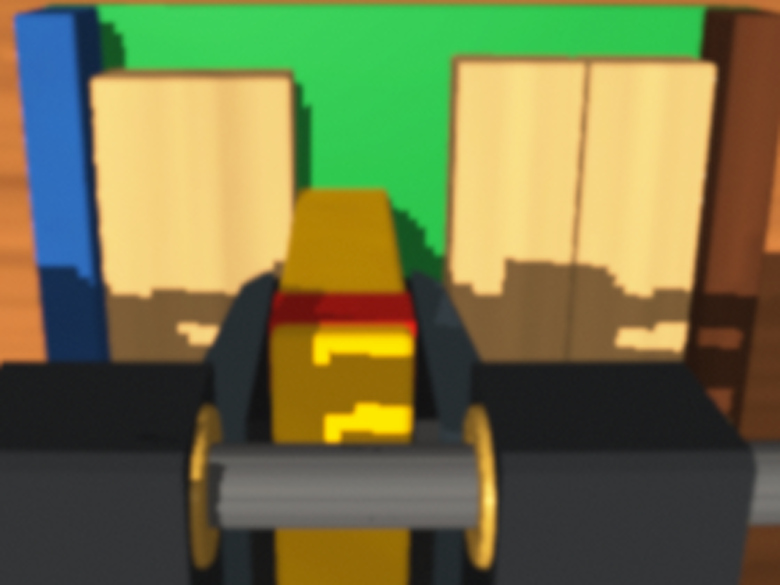

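The spacer is now beside the slat, with slight space remaining at the fence around (95,150). I'll keep pushing.

Request:
arm_command:
  deltas:
    - [0, [0, 0.7, 0], 0]
    - [0, [0, 1.4, 0], 0]
    - [0, [0, 2, 0], 0]
    - [0, [0, 2, 0], 0]
    - [0, [0, 2, 0], 0]

```text
time_s: 23.8
ee_pos: [622.0, -153.4, 45.9]
ee_rot: [91.7, 89.9, -86.7]
force: [0.3, -4.4, -1.6]
gripper_width: 19.6
```

Request:
arm_command:
  deltas:
    - [0, [0, 0.5, 0], 0]
    - [0, [0, 1, 0], 0]
    - [0, [0, 1, 0], 0]
    - [0, [0, 1, 0], 0]

```text
time_s: 24.2
ee_pos: [622.0, -153.3, 46.0]
ee_rot: [92.1, 89.8, -86.2]
force: [-0.0, -7.6, -0.4]
gripper_width: 19.9
```

```bash
python3 st.py w18
```

```text
[-1.06 -7.33 -1.31] [ 622.03 -153.31   46.  ] 178.31210558868162 19.757093018479218 24.35
```

View pics/w18.png

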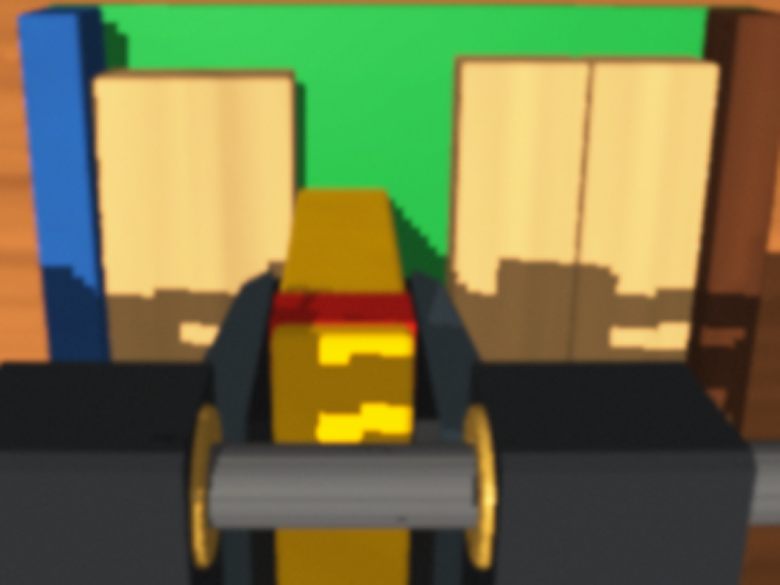

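The spacer is blocked at about 7 N, so the slat should be on the fence. I'll check flushness and squareness in the image.

```bash
python3 - <<'E'
from h import *
import pickle
w=pickle.load(open("w18.pkl","rb"))
cv2.imwrite("pics/w18a.png",cv2.resize(w["img"][125:265,165:285,::-1],(514,600),interpolation=cv2.INTER_CUBIC))
cv2.imwrite("pics/w18b.png",cv2.resize(w["img"][125:265,300:420,::-1],(514,600),interpolation=cv2.INTER_CUBIC))
E
```

```text
(no output)
```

View pics/w18a.png

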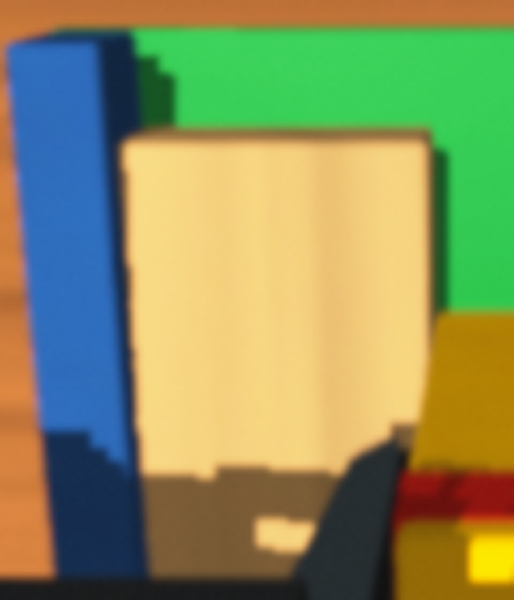

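View pics/w18b.png

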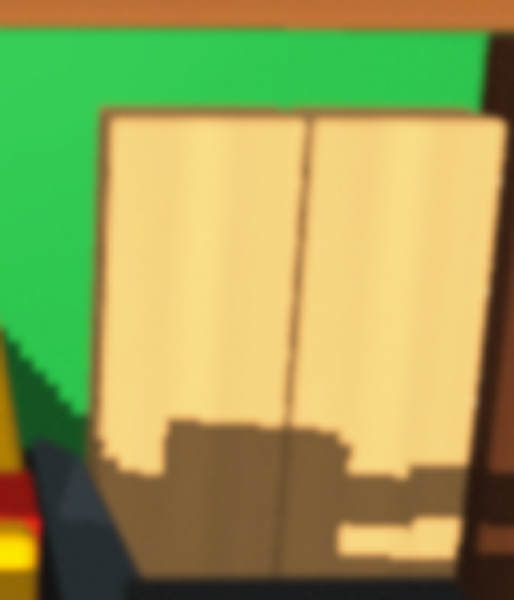

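```bash
python3 - <<'E'
from h import *
import pickle
w=pickle.load(open("w18.pkl","rb")); k=4.285
def seg(n,L,z,x0):
    P=onz(w,[[x0+x/k-.4,125+y/k-.4] for x,y in L],z); d=P[1]-P[0]; a=np.degrees(np.arctan2(d[1],d[0]))%180
    print(n,P[:,:2].round(1).tolist(),"ang %.2f"%a, "y at x=620: %.2f"%(P[0,1]+d[1]/d[0]*(620-P[0,0])))
seg("fence top in",[(97,42),(147,572)],26,165)
seg("fence out",[(8,45),(56,572)],26,165)
seg("slat fence side top",[(121,142),(148,572)],21,165)
seg("slat gap side top",[(430,138),(434,330)],21,165)
seg("glued",[(108,117),(97,440)],21,300)
E
```

```text
fence top in [[686.6, -102.2], [615.9, -105.6]] ang 2.73 y at x=620: -105.41
fence out [[686.0, -91.2], [615.5, -93.1]] ang 1.55 y at x=620: -93.02
slat fence side top [[673.6, -103.4], [613.5, -104.5]] ang 1.02 y at x=620: -104.37
slat gap side top [[675.2, -143.0], [649.7, -143.9]] ang 2.09 y at x=620: -144.98
glued [[678.8, -175.5], [635.2, -176.9]] ang 1.74 y at x=620: -177.32
```

Measured slat gap-side edge at y = −145.0 against the fence inner face at about −105.0, and the slat is 40 wide, so it's flush and square within about 0.5°. I'll press slightly firmer and check once more.

Request:
arm_command:
  deltas:
    - [0, [0, 0.7, 0], 0]
    - [0, [0, 1.5, 0], 0]
    - [0, [0, 1.5, 0], 0]
    - [0, [0, 1.5, 0], 0]
    - [0, [0, 1.5, 0], 0]
    - [0, [0, 1.5, 0], 0]
    - [0, [0, 1.5, 0], 0]

```text
time_s: 25.05
ee_pos: [622.0, -153.2, 46.1]
ee_rot: [93.2, 89.7, -85.1]
force: [-0.8, -11.3, -1.2]
gripper_width: 20.2
```

```bash
python3 st.py w19; python3 - <<'E'
from h import *
g=cams.grab_frame("scene"); cv2.imwrite("pics/g19.png",cv2.resize(g["img"][150:330,160:400],(800,600),interpolation=cv2.INTER_CUBIC)[...,::-1])
E
```

```text
[ -1.44 -11.63  -0.88] [ 622.   -153.18   46.07] 178.28201394077138 19.787924982172562 25.2
```

View pics/w19.png

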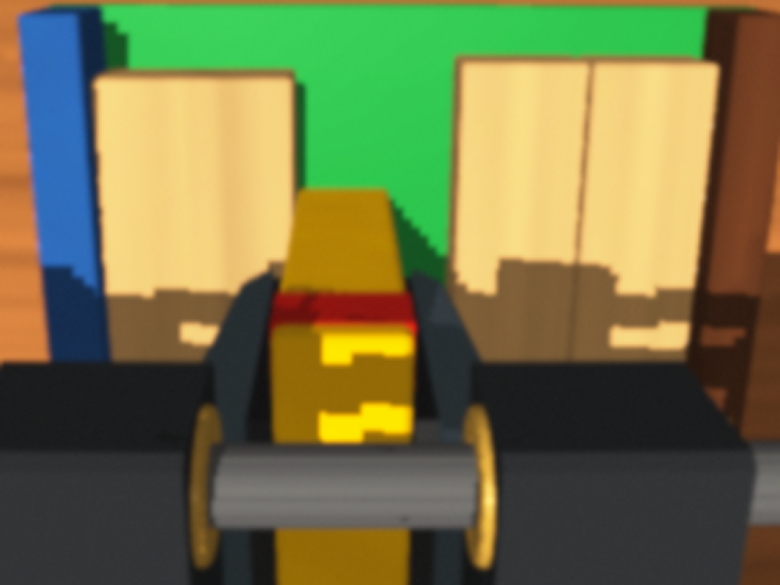

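View pics/g19.png

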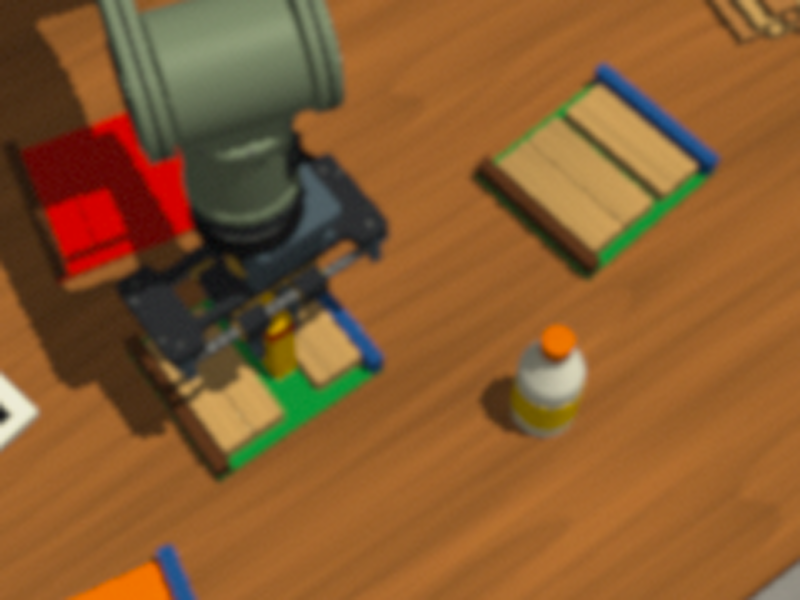

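Both pictures show the spacer upright against the slat, the slat tight to the fence, and the bystanders untouched. The press is steady at about 11.6 N. I'm handing in.

```bash
python3 - <<'E'
from h import *
print(env.job_done()); s=env.state(); print(s["time_s"],s["force"],s["ee_pos"])
E
```

```text
the job is handed in; nothing more can be done
None
the job is handed in; nothing more can be done
```

I stood the spacer upright and let go of it, then slid it into the wide-gap tray and used it to press the loose slat against the blue fence. I handed in while still gripping it, with about 25 s on the clock. No verdict was reported.

- **Standing it up:** My first grip, 28 mm from the centre towards the head at 3 N, did not let the spacer pivot. When I eased the grip it slid back down level. I then gripped only a corner at the head and bounced it until it hung at about 62°. From there I set the foot corner on the table, swung it vertical and released it. An upright-box fit afterwards agreed that it was standing.
- **Inserting and pushing:** I regripped it at 40 N, and it went into the gap of about 29 mm without contact force.

| Last check | Reading |
|---|---|
| Push against the fence | steady, about 11.6 N |
| Slat gap-side edge (measured at about 7 N, before the final push) | y ≈ −145.0 |
| Fence inner face (from its outer edge, minus 12 mm) | y ≈ −105.0 |
| Slat width | 40 mm, so flush |
| Spacer angle to the tray | within about 0.1° |
| Fingertip height | about 35 mm, clear of the 21 mm slat top |
| Other tray and glue bottle | looked undisturbed in the last scene picture |

**Disagreements and gaps:**
- The directly picked fence and slat edges differed by about 1 mm in position and 1 to 2° in angle, because those picks are less reliable.
- The wrist camera also showed a sideways bias of about 0.7 mm.
- The last scene picture cut off most of the pile of sticks and the marker case; nothing in my moves went near them.

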